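# Level the worktop shelf and keep the spirit level pressed down

### The arm

A 7-joint arm with a two-finger parallel gripper is mounted at the origin on the work surface. World frame = base frame: x ahead of the robot, y to its left, z up, the work surface at z = 0. Lengths are in m, angles in rad, forces in N, time in s.
With the tool pointing down it reaches from about 0.35 to 0.9 m from the base axis. Payload 19.9 kg.
Tool frame: the origin (TCP) lies midway between the tips of the shut fingers; the grasp point (between the pads) lies 19 mm behind it; z points along the fingers, y is the line along which they close (so a half turn about z gives the same grasp; the last joint's range is limited). The gripper opens to 94 mm and grips with 3 to 60 N. Pads are 16 mm wide; open, the fingers measure 119 mm over their backs; the gripper's body (75 mm by 177 mm) begins 78 mm behind the grasp point.
Start: joints at [-1.163, 0.417, -0.01, 1.614, 0.005, 1.111, -0.053], TCP at [0.271, 0.563, 0.205] pointing down, gripper open.
Joint ranges: [-2.81, 2.81], [-0.39, 2.02], [-1.27, 1.25], [0.06, 2.57], [-1.19, 4.33], [0.19, 2], [-2.82, 2.82]. Speed limits (rad/s): [1.89, 1.89, 2.39, 2.39, 3.01, 3.01, 3.01].

### API

Orientations are given as a unit quaternion [w, x, y, z].
In Python, from plant import env gives the robot as it stands.
- The arm moves only by the tool arm_command, never from a script. Its argument "motion" is a list of rows, each an object of numbers: "tx", "ty", "tz": the shift along the tool's x, y, z in units of 40 mm (1.0 is 40 mm); "rx", "ry", "rz": the turn, a rotation vector about the tool's x, y, z in units of 6 degrees (1.0 is 6 degrees). In form: [{"tx": .., "ty": .., "tz": .., "rx": .., "ry": .., "rz": ..}, ...]. A call has 1 to 20 rows; each row shifts and turns the commanded pose from where the row before left it, along the tool's axes as they then stand; what a row does not reach is not made up. A row lasts 1/8 s, in which the tool goes at most 62.5 mm and 10.7 degrees, less where a joint would pass 70% of its speed; a pose out of reach is approached as far as the arm can. A call is refused whole if a number of a shift passes 1 or a number of a turn 1, either way. A call with a gripper value outside its range is refused whole. "grip" is the opening, from 0 (shut) to 1 (fully open), set as the call begins (left out, the last holds). The fingers move at their own pace and stop on an object; the grip force is fixed at half the most. Time passes only in rows, so rows that do not move let the fingers close. It gives the time, the measured TCP pose, the force, the opening and the grip force at its end, in the units of the state.
- env.read_state(): the state, without advancing time (a new reading comes with each control period).
- env.capture(name): name is "scene" or "side" or "wrist"; returns a dict with "color" (480x640x3 uint8, red, green, blue), "vertical_fov" (degrees; the focal length in pixels is half the picture's height over the tangent of half this angle, whatever the lens; pixels are square), "cx", "cy" (the principal point, pixels), "origin" and "orientation" of the camera in the world. Camera axes: x right, y down, z forward; pixel columns grow to the right and rows downward; lengths in m; the calibration is good to about 2 mm. The wrist camera is an equidistant fisheye: a pixel r from the principal point sees the ray r / f radians off the axis. A picture is of the moment at which its call begins. There is no depth.
- env.close_job(): hands the job in; it is judged then, once.
The state is a dict: "clock": time; "q": joint angles; "qvel": joint speeds; "joint_efforts": joint torques, N m; "tcp_pos": TCP position; "eef_rot": TCP orientation; "ft_force": force on the tool from outside, world axes, zero at the start; "moment": the same for the moment, N m; "gripper_width": opening from 0.0 (shut) to 1.0 (fully open); "gripper_force": force on a finger pad.
Only numpy, scipy, OpenCV 4.12 (cv2) and the standard library are available. Lean on these libraries where they do the work, as an engineer would, in place of code of your own. Each camera call takes 0.05 s, during which the arm holds its last target. There are 200 camera calls.

### The job

The three-legged worktop shelf is out of level. Stand the yellow spirit level upright on the middle of its board, lengthwise and let go of it, then turn the black hand knob of the levelling foot until the bubble sits in the middle of the vial. Then press the level straight down onto the board with a light, steady push (about a kilogram's worth, 10 to 20 N) and finish while still pressing like that, with the bubble in the middle, so that the lock nut can be tightened; leave the other kitchen things where they are.

Things in the scene. Friction and masses are not known exactly. Their poses are not given: they have to be found in the camera images.
- level: yellow spirit level, 200 long x 26 wide x 46 mm high, 0.4 kg, standing upright on its flat aluminium base on the worktop. Origin: centre of its underside. x: along its length, y: across, z: up. Can be gripped across its 26 mm width from above; its flat top (46 mm up) may be pressed anywhere
- bubble (a joint): the pale bubble, 18 mm long, in the green vial (72 x 17 mm, in a window at the middle of the level's top; black rings 10.5 mm either side of its middle): distance (m) from the vial's middle towards the level's own +x; 0 = level. It goes to the higher end, 2.5 mm per milliradian of tilt, at most 26 mm, and settles in about 1.5 s
- stand: the shelf stand, fixed to the worktop. Origin on the worktop, midway between the fixed legs and the levelling foot; x: across the shelf, y: along it, towards the two fixed legs, z: up. The fixed legs (20 mm tubes) stand at y = +180 mm, x = +-75 mm, the levelling foot at y = -180 mm, x = 0
- shelf_mid (a point): point on the top face of the brown shelf board above the stand's origin, 120 mm above the worktop when level (x across, y lengthwise, z normal to the board). The board is 200 mm wide (x +-100 mm) and 430 mm long (y from -225 to +205 mm); the levelling foot raises and lowers its -y end
- foot_grip (a point): on the axis of the black round hand knob on top of the levelling foot, at the height to grip, 158 mm above the worktop. The knob is 38 mm across and 30 mm tall (140 to 170 mm above the worktop), free all round, 20 mm above the board; it turns about the vertical and does not go up or down
- foot: levelling foot: rubber pad, upright threaded spindle through the board, knob on top (white mark on it); origin on the worktop on its axis, turns with the knob. Clockwise seen from above raises the board's -y end 0.48 mm per radian (1.33 milliradians of tilt, 3.3 mm of bubble), anticlockwise lowers it. Turns against about 0.06 N m, stays where left; at the start 2 to 4.2 radians off level
- spanner: steel spanner 170 mm long lying flat on the worktop; not needed; origin under its middle
- mug: blue mug, 80 mm across, 92 mm high, origin under its middle; not needed
- soap: green bottle, 58 mm across, 190 mm high, origin under its middle; not needed
- spice_jar: amber jar, 52 mm across, 100 mm high, origin under its middle; not needed
- bowl: white bowl, 130 mm across, 55 mm high, origin under its middle; not needed
- tin: tin with a red label, 74 mm across, 110 mm high, origin under its middle; not needed
- tumbler: glass tumbler, 76 mm across, 120 mm high, origin under its middle; not needed

How it is judged:
On the way, in this order (a step that is already met when the one before it is completed fails the run):
1. the level stands, let go, on the shelf board, and its bubble shows the shelf out of level (contact force between level and stand above 1 N and contact force between the fingers and level below 0.2 N and angle between level's own z axis and vertical below 0.03 rad and angle between the x axis of level and the y axis of shelf_mid, either way round below 0.2 rad and (value of joint bubble above 0.004 m or value of joint bubble below -0.004 m)), for 0.2 s.
2. the foot has been turned until the bubble of the level standing on the shelf is within 2.5 mm of the middle (contact force between level and stand above 1 N and angle between shelf_mid's own z axis and vertical below 0.0015 rad and value of joint bubble between -0.0025 and 0.0025 m), for 0.3 s.
At the end, for the whole second after the job is handed in: Still pressing: fingers push on the level with over 4 N, it bears on the board with 8 to 30 N; it stands still, upright, near the board's middle (70 mm across, -60 to +80 mm along) and lengthwise within 0.2 rad, bubble within 3 mm of the middle, board level within 1.5 milliradians (x of level in the frame of shelf_mid between -0.07 and 0.07 m and y of level in the frame of shelf_mid between -0.06 and 0.08 m and z of level in the frame of shelf_mid below 0.004 m and angle between the x axis of level and the y axis of shelf_mid, either way round below 0.2 rad and angle between level's own z axis and vertical below 0.03 rad and angle between shelf_mid's own z axis and vertical below 0.0015 rad and value of joint bubble between -0.003 and 0.003 m and contact force between the fingers and level above 4 N and contact force between level and stand between 8 and 30 N and linear speed of level below 0.01 m/s); the arm keeps its last pose, push and grip.
It fails at once if another kitchen thing is pushed more than 30 mm from its place (distance of any of spanner, mug, soap, spice_jar, bowl, tin, tumbler from where it was at the start of the episode above 0.03 m).
It also fails if it takes over 72 s, if anything falls off the work surface, if the arm or the gripper's body presses on something with over 40 N, if the wrist force passes 120 N, or if a joint passes its speed limit or range.

## Working session

There is one attempt and no reset: what is moved stays moved. The work goes in short steps, Python scripts to look and compute and a tool call to move; the robot and the scene stay as the last step left them, time stands still between calls to the robot, and variables do not carry over. Pictures are saved under pics/ and viewed, at most 10 in all, crops included, and the job is handed in when it is done.

Besides the shell and the picture viewer there is one more tool, called after "Call:" as name(argument=value, ...), one argument or row to a line, values as JSON. arm_command: Moves the arm, as the interface text tells. Its arguments: {"type":"object","properties":{"motion":{"type":"array","items":{"type":"object","properties":{"tx":{"type":"number"},"ty":{"type":"number"},"tz":{"type":"number"},"rx":{"type":"number"},"ry":{"type":"number"},"rz":{"type":"number"}}}},"grip":{"type":"number"}},"required":["motion"]}

```bash
mkdir -p pics; ls; python3 - <<'E'
from plant import env
import cv2,numpy as np
print(env.read_state())
for n in ["scene","side","wrist"]:
    c=env.capture(n); cv2.imwrite(f"pics/{n}0.png",c["color"][:,:,::-1])
    print(n,{k:v for k,v in c.items() if k!="color"})
E
```

```text
pics
{'clock': 0.0, 'q': array([-1.16353033,  0.41798073, -0.01032839,  1.61415557,  0.00468228,
        1.11072129, -0.0529928 ]), 'qvel': array([-5.88271323e-05, -6.58287841e-04,  3.00562835e-04,  1.37490827e-03,
        7.04589528e-04,  1.93315565e-03,  1.34309633e-04]), 'joint_efforts': array([ 3.29793756e-04, -8.51257038e+01,  6.39134198e-01, -4.25987828e+01,
       -4.88396524e-02,  1.85707142e-02,  1.88213467e-04]), 'tcp_pos': array([0.27098765, 0.5627766 , 0.20482877]), 'eef_rot': array([-1.05586764e-04,  2.22489865e-01,  9.74934806e-01, -6.11344113e-04]), 'ft_force': array([-0.07105207,  0.00992568, -0.05770539]), 'moment': array([ 0.03515981, -0.01083338, -0.06774174]), 'gripper_force': 0.0, 'gripper_width': 0.9980667562300203}
scene {'vertical_fov': 50.43655815777138, 'cx': 322.3866623612901, 'cy': 234.54000162971977, 'origin': array([1.53840682, 0.09731309, 0.85123996]), 'orientation': array([-0.28944253,  0.59961211,  0.67127631, -0.32569379])}
side {'vertical_fov': 45.63136219460041, 'cx': 324.5909470122103, 'cy': 233.64731368276085, 'origin': array([ 0.07732382, -1.03826818,  1.09902487]), 'orientation': array([-0.41092588,  0.88161166, -0.21133521,  0.09611567])}
wrist {'vertical_fov': 65.70646984690485, 'cx': 332.3981088299784, 'cy': 238.37001004073474, 'origin': array([0.20561423, 0.59444252, 0.38481675]), 'orientation': array([0.10847589, 0.83973556, 0.52777698, 0.06729516])}
```

View pics/scene0.png

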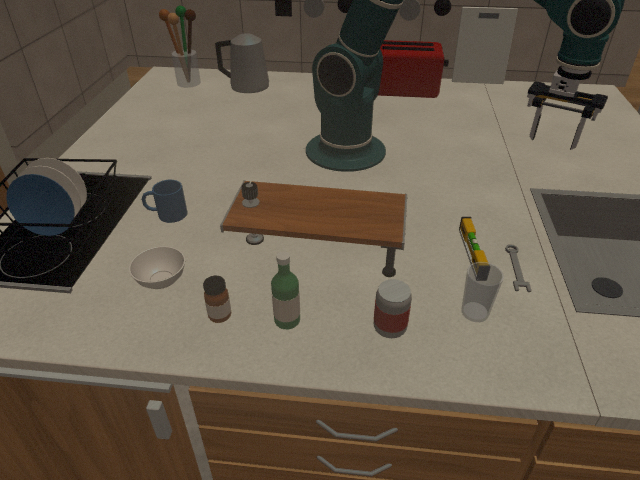

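View pics/side0.png

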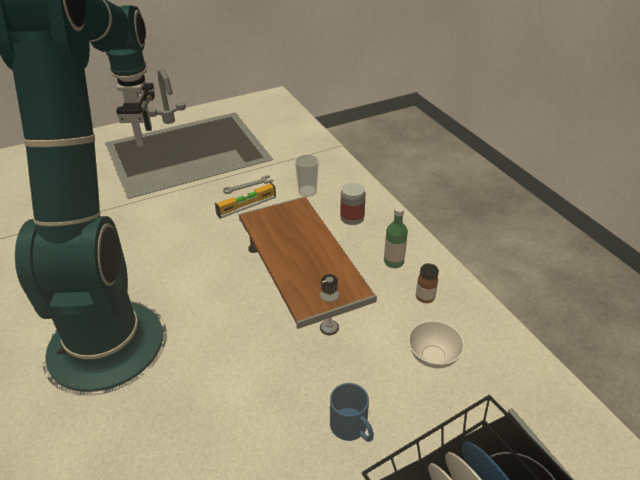

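```bash
cat > h.py <<'E'
import numpy as np,cv2
from scipy.spatial.transform import Rotation as R
from plant import env
def rot(q): return R.from_quat([q[1],q[2],q[3],q[0]])
def focal(c): return 240/np.tan(np.radians(c["vertical_fov"]/2))
def ray(c,u,v):
    d=np.array([(u-c["cx"])/focal(c),(v-c["cy"])/focal(c),1]); return rot(c["orientation"]).apply(d)
def atz(c,u,v,z):
    d=ray(c,u,v); o=c["origin"]; return o+d*(z-o[2])/d[2]
def proj(c,p):
    d=rot(c["orientation"]).inv().apply(np.asarray(p)-c["origin"]); f=focal(c)
    return np.stack([c["cx"]+f*d[...,0]/d[...,2],c["cy"]+f*d[...,1]/d[...,2]],-1)
E
python3 - <<'E'
import cv2,numpy as np
s=cv2.imread("pics/scene0.png");d=cv2.imread("pics/side0.png")
def crop(i,x,y,w,h,W,H):
    k=cv2.resize(i[y:y+h,x:x+w],(W,H),interpolation=cv2.INTER_CUBIC);
    return k
a=crop(s,450,210,50,75,400,600)
b=crop(d,205,175,80,50,400,250)
e=crop(s,215,175,60,35,400,233)
f=crop(d,310,265,50,15,400,117)
f=crop(d,295,265,80,23,400,117)
cv2.imwrite("pics/c0.png",np.hstack([a,np.vstack([b,e,f])]))
E
```

```text
(no output)
```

View pics/c0.png

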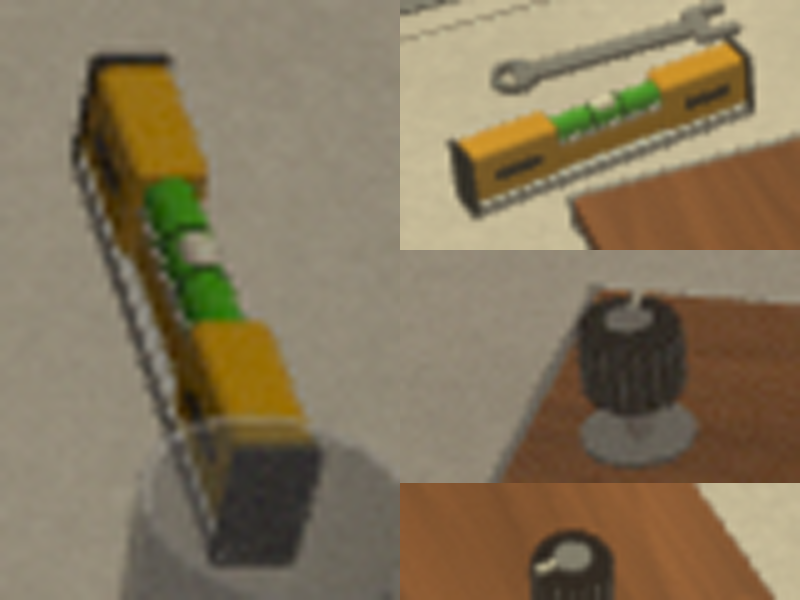

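```bash
python3 - <<'E'
from h import *
S=env.capture("scene");D=env.capture("side")
P=lambda c,L,z:[atz(c,u,v,z)[:2].round(4) for u,v in L]
lv=[(450+x/8,210+y/8) for x,y in [(95,60),(170,60),(320,445),(228,448)]]
print("lev scene",P(S,lv,.046),"mean",np.mean(P(S,lv,.046),0))
lb=[(450+x/8,210+y/8) for x,y in [(76,160),(212,562),(292,562)]]
print("lev base scene",P(S,lb,0))
ls=[(205+x/5,175+y/5) for x,y in [(50,142),(72,152),(348,62),(328,38)]]
print("lev side",P(D,ls,.046),np.mean(P(D,ls,.046),0))
print("vial mid",P(S,[(450+198/8,210+247/8)],.042),P(D,[(205+205/5,175+102/5)],.042))
print("knob",P(S,[(249.5,184.75)],.17),P(D,[(329.4,279)],.17))
print("board S",P(S,[(243,184),(407,192),(405,240),(224,227)],.12))
print("board D",P(D,[(240,212),(306,198),(376,296),(297,320)],.12))
E
```

```text
lev scene [array([0.4133, 0.3404]), array([0.4105, 0.3651]), array([0.6006, 0.3873]), array([0.605 , 0.3601])] mean [0.50735  0.363225]
lev base scene [array([0.408 , 0.3422]), array([0.6048, 0.3639]), array([0.6021, 0.3879])]
lev side [array([0.4048, 0.362 ]), array([0.4135, 0.3461]), array([0.6004, 0.3562]), array([0.5993, 0.3866])] [0.5045   0.362725]
vial mid [array([0.5049, 0.3639])] [array([0.5058, 0.3627])]
knob [array([ 0.5064, -0.2023])] [array([ 0.5089, -0.2017])]
board S [array([ 0.4289, -0.2422]), array([0.4195, 0.1883]), array([0.6189, 0.1806]), array([ 0.6171, -0.2429])]
board D [array([0.4312, 0.1934]), array([0.6235, 0.1685]), array([ 0.6039, -0.2573]), array([ 0.4068, -0.2402])]
```

```bash
python3 - <<'E'
from h import *
from scipy.optimize import minimize
cams=[env.capture("scene"),env.capture("side")]; M=[]
for c,roi in zip(cams,[(215,175,200,75),(230,190,155,145)]):
    hsv=cv2.cvtColor(c["color"],cv2.COLOR_RGB2HSV); x,y,w,h=roi
    m=((hsv[...,0]<16)&(hsv[...,1]>100)).astype(np.uint8); k=np.zeros_like(m);k[y:y+h,x:x+w]=m[y:y+h,x:x+w]
    cn=max(cv2.findContours(k,0,1)[0],key=cv2.contourArea)
    hull=cv2.convexHull(cn); k[:]=0; cv2.fillPoly(k,[hull],1); M.append(k)
    print(k.sum(), cv2.approxPolyDP(hull,5,True)[:,0].tolist())
def cost(p,ids=(0,1)):
    x,y,a,t=p; a/=10;t/=100; s=0
    L=np.array([[-.1,-.225],[.1,-.225],[.1,.205],[-.1,.205]])
    R2=np.array([[np.cos(a),-np.sin(a)],[np.sin(a),np.cos(a)]])
    W=np.c_[L@R2.T+[x,y],.12+(L[:,1]-.18)*t]
    for i in ids:
        k=np.zeros((480,640),np.uint8); cv2.fillPoly(k,[np.round(proj(cams[i],W)*16).astype(np.int32)],1,shift=4)
        s+=(k^M[i]).sum()/M[i].sum()
    return s
for ids in [(0,1),(0,),(1,)]:
    r=min((minimize(cost,[.515,-.02,a,0],args=(ids,),method="Nelder-Mead",options=dict(initial_simplex=np.array([.515,-.02,a,0])+np.vstack([np.zeros(4),np.diag([.02,.02,.5,.3])]),xatol=1e-5,fatol=1e-5)) for a in (-.3,0,.3)),key=lambda r:r.fun)
    x,y,a,t=r.x; a/=10; print(ids,r.x,r.fun,"foot",x+.18*np.sin(a),y-.18*np.cos(a))
E
```

```text
9167 [[223, 222], [240, 190], [253, 182], [404, 194], [401, 247], [224, 230]]
9079 [[305, 197], [373, 294], [295, 320], [240, 215]]
(0, 1) [ 0.51583553 -0.0236829  -0.53162868  0.60066058] 0.16407362194709607 foot 0.5062707208640493 -0.2034285907018189
(0,) [ 0.53541409 -0.02685432 -0.46813946  0.25292759] 0.07352459910548707 foot 0.5269906526590834 -0.20665712126305485
(1,) [ 0.51284771 -0.0195482  -0.46083745  0.29379766] 0.016741931930829387 foot 0.5045555723870286 -0.19935710127671435
```

Call:
arm_command(
  motion=[
    {"tx": -0.828, "ty": -0.215},
    {"tx": -0.828, "ty": -0.215},
    {"tx": -0.828, "ty": -0.215},
    {"tx": -0.828, "ty": -0.215},
    {"tx": -0.828, "ty": -0.215},
    {"tx": -0.828, "ty": -0.215},
    {"tx": -0.828, "ty": -0.215},
    {"tx": -0.828, "ty": -0.215},
    {"tx": -0.828, "ty": -0.215},
    {"rz": -0.9},
    {"rz": -0.9},
    {"rz": -0.9},
    {"rz": -0.9},
    {"rz": -0.9},
    {"rz": -0.85},
    {"rz": 0},
  ],
  grip=0.6,
)

```text
schema error: expected keys tx, ty, tz, rx, ry, rz
```

```bash
python3 - <<'E'
from h import *
st=env.read_state();print(st["tcp_pos"],rot(st["eef_rot"]).as_matrix().round(3),st["q"].round(2))
c=env.capture("wrist");cv2.imwrite("pics/w1.png",c["color"][:,:,::-1]);print({k:v for k,v in c.items() if k!="color"})
E
```

```text
[0.2711473  0.56302226 0.20531163] [[-0.901  0.434 -0.   ]
 [ 0.434  0.901 -0.   ]
 [-0.    -0.    -1.   ]] [-1.16  0.42 -0.01  1.61  0.    1.11 -0.05]
{'vertical_fov': 65.70646984690485, 'cx': 332.3981088299784, 'cy': 238.37001004073474, 'origin': array([0.2056569 , 0.59453511, 0.38520989]), 'orientation': array([0.10826481, 0.83976473, 0.5277349 , 0.06760034])}
```

View pics/w1.png

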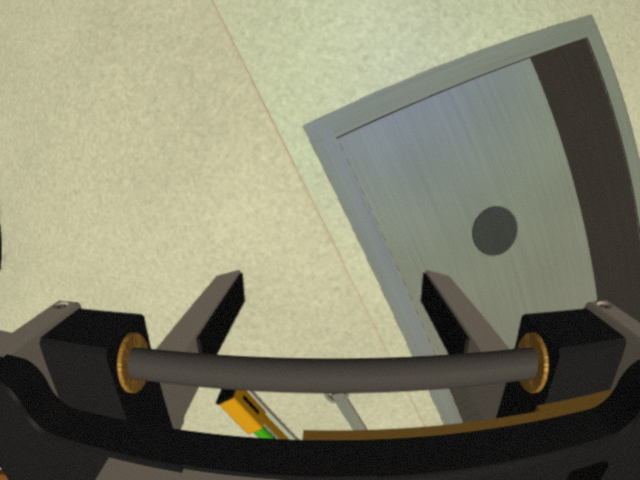

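Call:
arm_command(
  motion=[
    {"tx": -0.828, "ty": -0.215, "tz": 0, "rx": 0, "ry": 0, "rz": 0},
    {"tx": -0.828, "ty": -0.215, "tz": 0, "rx": 0, "ry": 0, "rz": 0},
    {"tx": -0.828, "ty": -0.215, "tz": 0, "rx": 0, "ry": 0, "rz": 0},
    {"tx": -0.828, "ty": -0.215, "tz": 0, "rx": 0, "ry": 0, "rz": 0},
    {"tx": -0.828, "ty": -0.215, "tz": 0, "rx": 0, "ry": 0, "rz": 0},
    {"tx": -0.828, "ty": -0.215, "tz": 0, "rx": 0, "ry": 0, "rz": 0},
    {"tx": -0.828, "ty": -0.215, "tz": 0, "rx": 0, "ry": 0, "rz": 0},
    {"tx": -0.828, "ty": -0.215, "tz": 0, "rx": 0, "ry": 0, "rz": 0},
    {"tx": -0.828, "ty": -0.215, "tz": 0, "rx": 0, "ry": 0, "rz": 0},
    {"tx": 0, "ty": 0, "tz": 0, "rx": 0, "ry": 0, "rz": -0.9},
    {"tx": 0, "ty": 0, "tz": 0, "rx": 0, "ry": 0, "rz": -0.9},
    {"tx": 0, "ty": 0, "tz": 0, "rx": 0, "ry": 0, "rz": -0.9},
    {"tx": 0, "ty": 0, "tz": 0, "rx": 0, "ry": 0, "rz": -0.9},
    {"tx": 0, "ty": 0, "tz": 0, "rx": 0, "ry": 0, "rz": -0.9},
    {"tx": 0, "ty": 0, "tz": 0, "rx": 0, "ry": 0, "rz": -0.85},
    {"tx": 0, "ty": 0, "tz": 0, "rx": 0, "ry": 0, "rz": 0},
  ],
  grip=0.6,
)

```text
clock: 2.4
tcp_pos: [0.5062, 0.3639, 0.2054]
eef_rot: [-0.0, -0.055, 0.998, -0.0]
ft_force: [0.5, 0.1, -0.4]
gripper_width: 0.6
gripper_force: 0.0
```

```bash
python3 - <<'E'
from h import *
st=env.read_state();print(st["tcp_pos"],rot(st["eef_rot"]).as_matrix().round(3),st["q"].round(2))
E
```

```text
[0.50619805 0.36392875 0.20542658] [[-0.994 -0.111 -0.   ]
 [-0.111  0.994 -0.   ]
 [ 0.    -0.    -1.   ]] [-0.67  0.41 -0.01  1.62  0.    1.11  1.01]
```

Call:
arm_command(
  motion=[
    {"tx": 0, "ty": 0, "tz": 0.85, "rx": 0, "ry": 0, "rz": 0},
    {"tx": 0, "ty": 0, "tz": 0.85, "rx": 0, "ry": 0, "rz": 0},
    {"tx": 0, "ty": 0, "tz": 0.85, "rx": 0, "ry": 0, "rz": 0},
    {"tx": 0, "ty": 0, "tz": 0.85, "rx": 0, "ry": 0, "rz": 0},
    {"tx": 0, "ty": 0, "tz": 0.85, "rx": 0, "ry": 0, "rz": 0},
    {"tx": 0, "ty": 0, "tz": 0.6, "rx": 0, "ry": 0, "rz": 0},
    {"tx": 0, "ty": 0, "tz": 0, "rx": 0, "ry": 0, "rz": 0},
    {"tx": 0, "ty": 0, "tz": 0, "rx": 0, "ry": 0, "rz": 0},
  ],
)

```text
clock: 3.4
tcp_pos: [0.5066, 0.3644, 0.0125]
eef_rot: [0.0, -0.055, 0.998, 0.0]
ft_force: [-0.1, -0.5, 1.1]
gripper_width: 0.599
gripper_force: 0.0
```

Call:
arm_command(
  motion=[
    {"tx": 0, "ty": 0, "tz": 0, "rx": 0, "ry": 0, "rz": 0},
    {"tx": 0, "ty": 0, "tz": 0, "rx": 0, "ry": 0, "rz": 0},
    {"tx": 0, "ty": 0, "tz": 0, "rx": 0, "ry": 0, "rz": 0},
    {"tx": 0, "ty": 0, "tz": 0, "rx": 0, "ry": 0, "rz": 0},
    {"tx": 0, "ty": 0, "tz": 0, "rx": 0, "ry": 0, "rz": 0},
    {"tx": 0, "ty": 0, "tz": 0, "rx": 0, "ry": 0, "rz": 0},
  ],
  grip=0,
)

```text
clock: 4.15
tcp_pos: [0.5063, 0.3643, 0.0118]
eef_rot: [0.0, -0.056, 0.998, 0.0]
ft_force: [-0.8, -0.6, 6.2]
gripper_width: 0.279
gripper_force: 30.0
```

Call:
arm_command(
  motion=[
    {"tx": 0, "ty": 0, "tz": -0.8, "rx": 0, "ry": 0, "rz": 0},
    {"tx": 0, "ty": 0, "tz": -0.9, "rx": 0, "ry": 0, "rz": 0},
    {"tx": 0, "ty": 0, "tz": -0.9, "rx": 0, "ry": 0, "rz": 0},
    {"tx": 0, "ty": 0, "tz": -0.9, "rx": 0, "ry": 0, "rz": 0},
    {"tx": 0, "ty": 0, "tz": -0.9, "rx": 0, "ry": 0, "rz": 0},
    {"tx": 0, "ty": 0, "tz": -0.4, "rx": 0, "ry": 0, "rz": 0},
    {"tx": 0.067, "ty": -0.83, "tz": 0, "rx": 0, "ry": 0, "rz": 0},
    {"tx": 0.067, "ty": -0.83, "tz": 0, "rx": 0, "ry": 0, "rz": 0},
    {"tx": 0.067, "ty": -0.83, "tz": 0, "rx": 0, "ry": 0, "rz": 0},
    {"tx": 0.067, "ty": -0.83, "tz": 0, "rx": 0, "ry": 0, "rz": 0},
    {"tx": 0.067, "ty": -0.83, "tz": 0, "rx": 0, "ry": 0, "rz": 0},
    {"tx": 0.067, "ty": -0.83, "tz": 0, "rx": 0, "ry": 0, "rz": 0},
    {"tx": 0.067, "ty": -0.83, "tz": 0, "rx": 0, "ry": 0, "rz": 0},
    {"tx": 0.067, "ty": -0.83, "tz": 0, "rx": 0, "ry": 0, "rz": 0},
    {"tx": 0.067, "ty": -0.83, "tz": 0, "rx": 0, "ry": 0, "rz": 0},
    {"tx": 0.067, "ty": -0.83, "tz": 0, "rx": 0, "ry": 0, "rz": 0},
    {"tx": 0.067, "ty": -0.83, "tz": 0, "rx": 0, "ry": 0, "rz": 0},
  ],
)

```text
clock: 6.28
tcp_pos: [0.5168, -0.0034, 0.2025]
eef_rot: [-0.001, -0.056, 0.998, -0.0]
ft_force: [-0.0, 0.8, -3.9]
gripper_width: 0.275
gripper_force: 30.0
```

Call:
arm_command(
  motion=[
    {"tx": 0, "ty": 0, "tz": 0, "rx": 0, "ry": 0, "rz": 0.97},
    {"tx": 0, "ty": 0, "tz": 0, "rx": 0, "ry": 0, "rz": 0.97},
    {"tx": 0, "ty": 0, "tz": 0, "rx": 0, "ry": 0, "rz": 0.97},
    {"tx": 0, "ty": 0, "tz": 0, "rx": 0, "ry": 0, "rz": 0.97},
    {"tx": 0, "ty": 0, "tz": 0, "rx": 0, "ry": 0, "rz": 0.97},
    {"tx": 0, "ty": 0, "tz": 0, "rx": 0, "ry": 0, "rz": 0.97},
    {"tx": 0, "ty": 0, "tz": 0, "rx": 0, "ry": 0, "rz": 0.97},
    {"tx": 0, "ty": 0, "tz": 0, "rx": 0, "ry": 0, "rz": 0.97},
    {"tx": 0, "ty": 0, "tz": 0, "rx": 0, "ry": 0, "rz": 0.97},
    {"tx": 0, "ty": 0, "tz": 0, "rx": 0, "ry": 0, "rz": 0.97},
    {"tx": 0, "ty": 0, "tz": 0, "rx": 0, "ry": 0, "rz": 0.97},
    {"tx": 0, "ty": 0, "tz": 0, "rx": 0, "ry": 0, "rz": 0.97},
    {"tx": 0, "ty": 0, "tz": 0, "rx": 0, "ry": 0, "rz": 0.97},
    {"tx": 0, "ty": 0, "tz": 0, "rx": 0, "ry": 0, "rz": 0.97},
    {"tx": 0, "ty": 0, "tz": 0, "rx": 0, "ry": 0, "rz": 0.97},
    {"tx": 0, "ty": 0, "tz": 0, "rx": 0, "ry": 0, "rz": 0.97},
    {"tx": 0, "ty": 0, "tz": 0, "rx": 0, "ry": 0, "rz": 0.97},
    {"tx": 0, "ty": 0, "tz": 0, "rx": 0, "ry": 0, "rz": 0},
  ],
)

```text
clock: 8.52
tcp_pos: [0.517, -0.0022, 0.2026]
eef_rot: [-0.0, 0.723, 0.691, -0.001]
ft_force: [0.4, -0.2, -3.2]
gripper_width: 0.274
gripper_force: 30.0
```

```bash
python3 - <<'E'
from h import *
st=env.read_state();print(st["tcp_pos"],rot(st["eef_rot"]).as_matrix().round(3),st["q"].round(2),st["gripper_width"])
c=env.capture("side");cv2.imwrite("pics/s2.png",c["color"][:,:,::-1])
E
```

```text
[ 0.51697258 -0.0021941   0.20261626] [[ 0.044  0.999 -0.001]
 [ 0.999 -0.044 -0.001]
 [-0.001 -0.001 -1.   ]] [-0.4   0.24  0.4   1.89 -0.11  1.03  0.  ] 0.2736366815355841
```

View pics/s2.png

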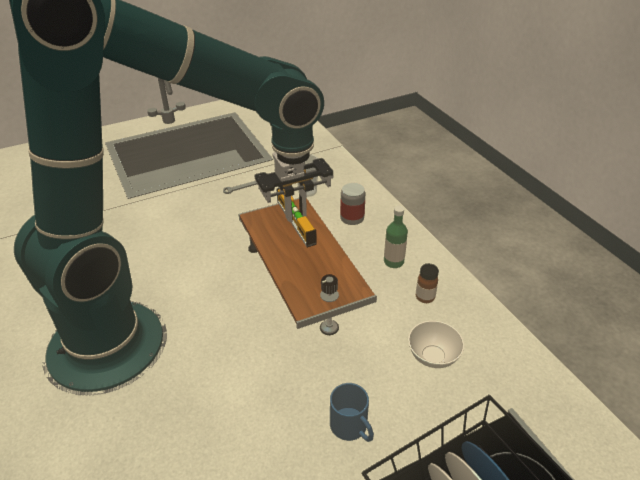

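Call:
arm_command(
  motion=[
    {"tx": 0, "ty": 0, "tz": 0.6, "rx": 0, "ry": 0, "rz": 0},
    {"tx": 0, "ty": 0, "tz": 0.6, "rx": 0, "ry": 0, "rz": 0},
    {"tx": 0, "ty": 0, "tz": 0.35, "rx": 0, "ry": 0, "rz": 0},
    {"tx": 0, "ty": 0, "tz": 0.15, "rx": 0, "ry": 0, "rz": 0},
    {"tx": 0, "ty": 0, "tz": 0.03, "rx": 0, "ry": 0, "rz": 0},
    {"tx": 0, "ty": 0, "tz": 0, "rx": 0, "ry": 0, "rz": 0},
  ],
)

```text
clock: 9.32
tcp_pos: [0.5178, -0.0022, 0.1348]
eef_rot: [0.0, 0.723, 0.691, 0.0]
ft_force: [0.7, 0.4, -3.7]
gripper_width: 0.278
gripper_force: 30.0
```

Call:
arm_command(
  motion=[
    {"tx": 0, "ty": 0, "tz": 0.03, "rx": 0, "ry": 0, "rz": 0},
    {"tx": 0, "ty": 0, "tz": 0, "rx": 0, "ry": 0, "rz": 0},
  ],
)

```text
clock: 9.57
tcp_pos: [0.5176, -0.0021, 0.1333]
eef_rot: [0.0, 0.723, 0.691, 0.0]
ft_force: [-0.3, 0.0, -3.3]
gripper_width: 0.276
gripper_force: 30.0
```

Call:
arm_command(
  motion=[
    {"tx": 0, "ty": 0, "tz": 0.03, "rx": 0, "ry": 0, "rz": 0},
    {"tx": 0, "ty": 0, "tz": 0, "rx": 0, "ry": 0, "rz": 0},
  ],
)

```text
clock: 9.82
tcp_pos: [0.5174, -0.0022, 0.1318]
eef_rot: [0.0, 0.723, 0.691, -0.0]
ft_force: [-0.2, 0.1, -4.4]
gripper_width: 0.271
gripper_force: 30.0
```

Call:
arm_command(
  motion=[
    {"tx": 0, "ty": 0, "tz": 0.025, "rx": 0, "ry": 0, "rz": 0},
    {"tx": 0, "ty": 0, "tz": 0, "rx": 0, "ry": 0, "rz": 0},
  ],
)

```text
clock: 10.07
tcp_pos: [0.5176, -0.0023, 0.1311]
eef_rot: [0.0, 0.723, 0.691, 0.0]
ft_force: [-0.7, -1.9, 0.6]
gripper_width: 0.277
gripper_force: 30.0
```

Call:
arm_command(
  motion=[
    {"tx": 0, "ty": 0, "tz": 0, "rx": 0, "ry": 0, "rz": 0},
    {"tx": 0, "ty": 0, "tz": 0, "rx": 0, "ry": 0, "rz": 0},
    {"tx": 0, "ty": 0, "tz": 0, "rx": 0, "ry": 0, "rz": 0},
    {"tx": 0, "ty": 0, "tz": -0.5, "rx": 0, "ry": 0, "rz": 0},
    {"tx": 0, "ty": 0, "tz": -0.9, "rx": 0, "ry": 0, "rz": 0},
    {"tx": 0, "ty": 0, "tz": -0.9, "rx": 0, "ry": 0, "rz": 0},
    {"tx": 0, "ty": 0, "tz": -0.1, "rx": 0, "ry": 0, "rz": 0},
    {"tx": -0.9, "ty": 0, "tz": 0, "rx": 0, "ry": 0, "rz": 0},
    {"tx": -0.9, "ty": 0, "tz": 0, "rx": 0, "ry": 0, "rz": 0},
    {"tx": -0.9, "ty": 0, "tz": 0, "rx": 0, "ry": 0, "rz": 0},
    {"tx": -0.9, "ty": 0, "tz": 0, "rx": 0, "ry": 0, "rz": 0},
    {"tx": -0.9, "ty": 0, "tz": 0, "rx": 0, "ry": 0, "rz": 0},
    {"tx": -0.5, "ty": 0, "tz": 0, "rx": 0, "ry": 0, "rz": 0},
    {"tx": 0, "ty": 0, "tz": 0, "rx": 0, "ry": 0, "rz": 0},
  ],
  grip=0.7,
)

```text
clock: 11.82
tcp_pos: [0.5079, -0.2032, 0.2261]
eef_rot: [-0.0, 0.724, 0.69, -0.001]
ft_force: [-0.1, 0.3, -0.1]
gripper_width: 0.698
gripper_force: 0.0
```

```bash
python3 - <<'E'
from h import *
st=env.read_state();print(st["clock"],st["tcp_pos"],rot(st["eef_rot"]).as_matrix().round(3),st["q"].round(2))
c=env.capture("wrist");cv2.imwrite("pics/w3.png",c["color"][:,:,::-1]);print({k:v for k,v in c.items() if k!="color"})
E
```

```text
11.825 [ 0.50792072 -0.20320127  0.22607319] [[ 0.047  0.999 -0.001]
 [ 0.999 -0.047 -0.   ]
 [-0.    -0.001 -1.   ]] [-0.11  0.28  0.52  1.8  -0.16  1.1   0.42]
{'vertical_fov': 65.70646984690485, 'cx': 332.3981088299784, 'cy': 238.37001004073474, 'origin': array([ 0.51200366, -0.13032231,  0.40598358]), 'orientation': array([ 0.12778078,  0.99152507, -0.02321679, -0.00333141])}
```

View pics/w3.png

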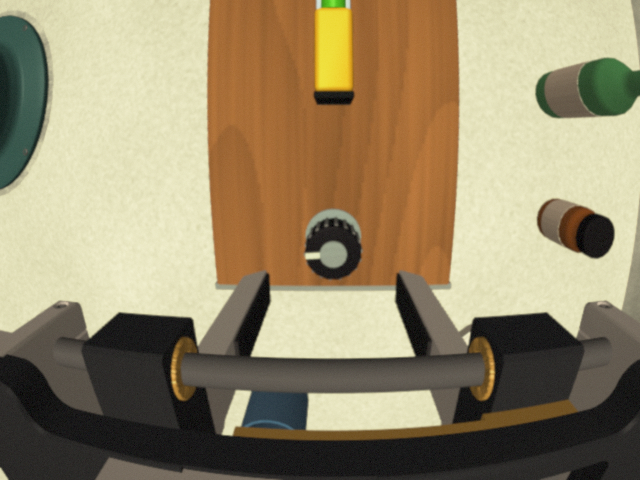

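Call:
arm_command(
  motion=[
    {"tx": 0.9, "ty": 0, "tz": 0, "rx": 0, "ry": 0, "rz": 0},
    {"tx": 0.9, "ty": 0, "tz": 0, "rx": 0, "ry": 0, "rz": 0},
    {"tx": 0, "ty": 0, "tz": 0, "rx": 0, "ry": 0, "rz": 0},
    {"tx": 0, "ty": 0, "tz": 0, "rx": 0, "ry": 0, "rz": 0},
  ],
)

```text
clock: 12.38
tcp_pos: [0.5117, -0.1297, 0.2268]
eef_rot: [-0.0, 0.722, 0.692, -0.0]
ft_force: [0.7, -1.2, -0.6]
gripper_width: 0.701
gripper_force: 0.0
```

```bash
cat >> h.py <<'E'
def fish(c,u,v,z):
    d=np.array([u-c["cx"],v-c["cy"]]); r=np.linalg.norm(d); th=r/focal(c)
    w=rot(c["orientation"]).apply([*(d/r*np.sin(th)),np.cos(th)]); o=c["origin"]; return o+w*(z-o[2])/w[2]
E
python3 - <<'E'
from h import *
o=dict(vertical_fov=65.70646984690485,cx=332.398,cy=238.37,origin=np.array([ 0.51200366, -0.13032231,  0.40598358]),orientation=np.array([ 0.12778078,  0.99152507, -0.02321679, -0.00333141]))
print("knob",fish(o,333,254,.17),"lev end",fish(o,335,94,.166))
c=env.capture("wrist");st=env.read_state();print(st["clock"],st["tcp_pos"])
np.savez("w4.npz",**{k:c[k] for k in c})
i=c["color"][0:240,240:430,::-1]
cv2.imwrite("pics/w4.png",cv2.resize(i[:200],(760,800),interpolation=cv2.INTER_CUBIC)[:600])
E
```

```text
knob [ 0.50884071 -0.20283972  0.17      ] lev end [ 0.5149886  -0.09853603  0.166     ]
12.425 [ 0.51169148 -0.13028672  0.2268098 ]
```

View pics/w4.png

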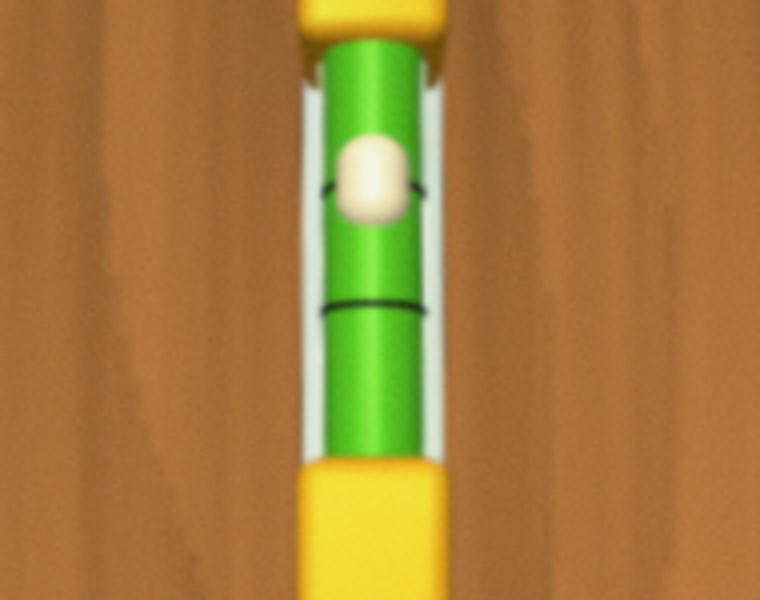

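Call:
arm_command(
  motion=[
    {"tx": -0.9, "ty": 0, "tz": 0, "rx": 0, "ry": 0, "rz": 0},
    {"tx": -0.91, "ty": 0, "tz": 0, "rx": 0, "ry": 0, "rz": 0},
    {"tx": 0, "ty": 0, "tz": 0, "rx": 0, "ry": 0, "rz": -1},
    {"tx": 0, "ty": 0, "tz": 0, "rx": 0, "ry": 0, "rz": -1},
    {"tx": 0, "ty": 0, "tz": 0.3, "rx": 0, "ry": 0, "rz": -1},
    {"tx": 0, "ty": 0, "tz": 0.3, "rx": 0, "ry": 0, "rz": -1},
    {"tx": 0, "ty": 0, "tz": 0.3, "rx": 0, "ry": 0, "rz": -1},
    {"tx": 0, "ty": 0, "tz": 0.3, "rx": 0, "ry": 0, "rz": -1},
    {"tx": 0, "ty": 0, "tz": 0.3, "rx": 0, "ry": 0, "rz": -1},
    {"tx": 0, "ty": 0, "tz": 0.3, "rx": 0, "ry": 0, "rz": -1},
    {"tx": 0, "ty": 0, "tz": 0.2, "rx": 0, "ry": 0, "rz": -1},
    {"tx": 0, "ty": 0, "tz": 0.2, "rx": 0, "ry": 0, "rz": -1},
    {"tx": 0, "ty": 0, "tz": 0, "rx": 0, "ry": 0, "rz": 0},
    {"tx": 0, "ty": 0, "tz": 0, "rx": 0, "ry": 0, "rz": 0},
  ],
)

```text
clock: 14.18
tcp_pos: [0.5085, -0.2029, 0.1392]
eef_rot: [0.0, 0.282, 0.959, -0.0]
ft_force: [0.4, -0.4, -0.1]
gripper_width: 0.696
gripper_force: 0.0
```

```bash
python3 - <<'E'
from h import *
st=env.read_state();print(st["tcp_pos"],rot(st["eef_rot"]).as_matrix().round(3),st["q"].round(2),st["ft_force"])
E
```

```text
[ 0.50854174 -0.20288617  0.13915119] [[-0.841  0.541  0.   ]
 [ 0.541  0.841 -0.   ]
 [-0.    -0.    -1.   ]] [ 0.07  0.37  0.31  1.88 -0.14  0.91  1.45] [ 0.44961162 -0.40031793 -0.11106271]
```

Call:
arm_command(
  motion=[
    {"tx": 0, "ty": 0, "tz": 0, "rx": 0, "ry": 0, "rz": 0},
    {"tx": 0, "ty": 0, "tz": 0, "rx": 0, "ry": 0, "rz": 0},
    {"tx": 0, "ty": 0, "tz": 0, "rx": 0, "ry": 0, "rz": 0},
    {"tx": 0, "ty": 0, "tz": 0, "rx": 0, "ry": 0, "rz": 0},
    {"tx": 0, "ty": 0, "tz": 0, "rx": 0, "ry": 0, "rz": 1},
    {"tx": 0, "ty": 0, "tz": 0, "rx": 0, "ry": 0, "rz": 1},
    {"tx": 0, "ty": 0, "tz": 0, "rx": 0, "ry": 0, "rz": 1},
    {"tx": 0, "ty": 0, "tz": 0, "rx": 0, "ry": 0, "rz": 1},
    {"tx": 0, "ty": 0, "tz": 0, "rx": 0, "ry": 0, "rz": 1},
    {"tx": 0, "ty": 0, "tz": 0, "rx": 0, "ry": 0, "rz": 1},
    {"tx": 0, "ty": 0, "tz": 0, "rx": 0, "ry": 0, "rz": 1},
    {"tx": 0, "ty": 0, "tz": 0, "rx": 0, "ry": 0, "rz": 1},
    {"tx": 0, "ty": 0, "tz": 0, "rx": 0, "ry": 0, "rz": 1},
    {"tx": 0, "ty": 0, "tz": 0, "rx": 0, "ry": 0, "rz": 1},
    {"tx": 0, "ty": 0, "tz": 0, "rx": 0, "ry": 0, "rz": 0},
  ],
  grip=0,
)

```text
clock: 16.05
tcp_pos: [0.5082, -0.2027, 0.1389]
eef_rot: [-0.0, 0.723, 0.691, -0.0]
ft_force: [-5.8, -2.4, 5.2]
gripper_width: 0.396
gripper_force: 30.0
```

```bash
python3 - <<'E'
from h import *
st=env.read_state();print(st["tcp_pos"],rot(st["eef_rot"]).as_matrix().round(3),st["q"].round(2),st["ft_force"],st["moment"],st["gripper_width"]*94)
E
```

```text
[ 0.50816522 -0.20269719  0.13893842] [[ 0.044  0.999 -0.001]
 [ 0.999 -0.044 -0.   ]
 [-0.    -0.001 -1.   ]] [-0.11  0.39  0.53  1.89 -0.25  0.93  0.5 ] [-5.76709416 -2.44085338  5.20107601] [-0.63031744  1.08331102  0.00481201] 37.21578785581734
```

Call:
arm_command(
  motion=[
    {"tx": 0, "ty": 0, "tz": 0, "rx": 0, "ry": 0, "rz": 1},
    {"tx": 0, "ty": 0, "tz": 0, "rx": 0, "ry": 0, "rz": 1},
    {"tx": 0, "ty": 0, "tz": 0, "rx": 0, "ry": 0, "rz": 1},
    {"tx": 0, "ty": 0, "tz": 0, "rx": 0, "ry": 0, "rz": 1},
    {"tx": 0, "ty": 0, "tz": 0, "rx": 0, "ry": 0, "rz": 1},
    {"tx": 0, "ty": 0, "tz": 0, "rx": 0, "ry": 0, "rz": 1},
    {"tx": 0, "ty": 0, "tz": 0, "rx": 0, "ry": 0, "rz": 1},
    {"tx": 0, "ty": 0, "tz": 0, "rx": 0, "ry": 0, "rz": 1},
    {"tx": 0, "ty": 0, "tz": 0, "rx": 0, "ry": 0, "rz": 1},
    {"tx": 0, "ty": 0, "tz": 0, "rx": 0, "ry": 0, "rz": 1},
    {"tx": 0, "ty": 0, "tz": 0, "rx": 0, "ry": 0, "rz": 1},
    {"tx": 0, "ty": 0, "tz": 0, "rx": 0, "ry": 0, "rz": 1},
    {"tx": 0, "ty": 0, "tz": 0, "rx": 0, "ry": 0, "rz": 1},
    {"tx": 0, "ty": 0, "tz": 0, "rx": 0, "ry": 0, "rz": 1},
    {"tx": 0, "ty": 0, "tz": 0, "rx": 0, "ry": 0, "rz": 1},
    {"tx": 0, "ty": 0, "tz": 0, "rx": 0, "ry": 0, "rz": 1},
    {"tx": 0, "ty": 0, "tz": 0, "rx": 0, "ry": 0, "rz": 1},
    {"tx": 0, "ty": 0, "tz": 0, "rx": 0, "ry": 0, "rz": 1},
    {"tx": 0, "ty": 0, "tz": 0, "rx": 0, "ry": 0, "rz": 1},
    {"tx": 0, "ty": 0, "tz": 0, "rx": 0, "ry": 0, "rz": 1},
  ],
)

```text
clock: 18.55
tcp_pos: [0.5079, -0.2022, 0.139]
eef_rot: [-0.0, 0.96, -0.281, -0.001]
ft_force: [-7.6, 1.3, 9.2]
gripper_width: 0.393
gripper_force: 30.0
```

Call:
arm_command(
  motion=[
    {"tx": 0, "ty": 0, "tz": 0, "rx": 0, "ry": 0, "rz": 1},
    {"tx": 0, "ty": 0, "tz": 0, "rx": 0, "ry": 0, "rz": 1},
    {"tx": 0, "ty": 0, "tz": 0, "rx": 0, "ry": 0, "rz": 0.2},
    {"tx": 0, "ty": 0, "tz": 0, "rx": 0, "ry": 0, "rz": 0},
  ],
)

```text
clock: 19.05
tcp_pos: [0.508, -0.2021, 0.1389]
eef_rot: [-0.0, 0.922, -0.388, -0.001]
ft_force: [-9.3, 2.7, 11.9]
gripper_width: 0.4
gripper_force: 30.0
```

```bash
python3 - <<'E'
from h import *
st=env.read_state();print(st["clock"],st["tcp_pos"],rot(st["eef_rot"]).as_matrix().round(3),st["q"].round(2),st["ft_force"],st["moment"],st["gripper_width"]*94)
E
```

```text
19.05 [ 0.50796764 -0.20211673  0.13893001] [[ 0.7   -0.715 -0.001]
 [-0.715 -0.7    0.001]
 [-0.002  0.    -1.   ]] [-0.48  0.59  1.08  1.9  -0.61  1.03 -1.5 ] [-9.30328784  2.66546911 11.87051142] [ 0.77154775  2.09228376 -0.03409433] 37.592747933753145
```

Call:
arm_command(
  motion=[
    {"tx": 0, "ty": 0, "tz": 0, "rx": 0, "ry": 0, "rz": 0},
    {"tx": 0, "ty": 0, "tz": 0, "rx": 0, "ry": 0, "rz": 0},
    {"tx": 0, "ty": 0, "tz": -0.3, "rx": 0, "ry": 0, "rz": 0},
    {"tx": 0, "ty": 0, "tz": -0.9, "rx": 0, "ry": 0, "rz": 0},
    {"tx": 0, "ty": 0, "tz": -0.9, "rx": 0, "ry": 0, "rz": -1},
    {"tx": 0, "ty": 0, "tz": -0.1, "rx": 0, "ry": 0, "rz": -1},
    {"tx": 0, "ty": 0, "tz": 0, "rx": 0, "ry": 0, "rz": -1},
    {"tx": 0, "ty": 0, "tz": 0, "rx": 0, "ry": 0, "rz": -1},
    {"tx": 0, "ty": 0, "tz": 0, "rx": 0, "ry": 0, "rz": -1},
    {"tx": 0, "ty": 0, "tz": 0, "rx": 0, "ry": 0, "rz": -1},
    {"tx": 0, "ty": 0, "tz": 0, "rx": 0, "ry": 0, "rz": -1},
    {"tx": 0, "ty": 0, "tz": 0, "rx": 0, "ry": 0, "rz": -1},
    {"tx": 0, "ty": 0, "tz": 0, "rx": 0, "ry": 0, "rz": -1},
    {"tx": 0, "ty": 0, "tz": 0, "rx": 0, "ry": 0, "rz": -1},
    {"tx": 0, "ty": 0, "tz": 0, "rx": 0, "ry": 0, "rz": -1},
    {"tx": 0, "ty": 0, "tz": 0, "rx": 0, "ry": 0, "rz": -1},
    {"tx": 0, "ty": 0, "tz": 0, "rx": 0, "ry": 0, "rz": -1},
    {"tx": 0, "ty": 0, "tz": 0, "rx": 0, "ry": 0, "rz": -1},
    {"tx": 0, "ty": 0, "tz": 0, "rx": 0, "ry": 0, "rz": -1},
  ],
  grip=0.7,
)

```text
clock: 21.42
tcp_pos: [0.5086, -0.2027, 0.2277]
eef_rot: [0.0, 0.926, 0.378, 0.0]
ft_force: [-0.2, 0.0, 0.6]
gripper_width: 0.701
gripper_force: 0.0
```

Call:
arm_command(
  motion=[
    {"tx": 0, "ty": 0, "tz": 0, "rx": 0, "ry": 0, "rz": -1},
    {"tx": 0, "ty": 0, "tz": 0, "rx": 0, "ry": 0, "rz": -1},
    {"tx": 0, "ty": 0, "tz": 0, "rx": 0, "ry": 0, "rz": -1},
    {"tx": 0, "ty": 0, "tz": 0, "rx": 0, "ry": 0, "rz": -1},
    {"tx": 0, "ty": 0, "tz": 0, "rx": 0, "ry": 0, "rz": -1},
    {"tx": 0, "ty": 0, "tz": 0, "rx": 0, "ry": 0, "rz": -1},
    {"tx": 0, "ty": 0, "tz": 0, "rx": 0, "ry": 0, "rz": -1},
    {"tx": 0.9, "ty": 0, "tz": 0, "rx": 0, "ry": 0, "rz": -0.2},
    {"tx": 0.91, "ty": 0, "tz": 0, "rx": 0, "ry": 0, "rz": 0},
    {"tx": 0, "ty": 0, "tz": 0, "rx": 0, "ry": 0, "rz": 0},
    {"tx": 0, "ty": 0, "tz": 0, "rx": 0, "ry": 0, "rz": 0},
  ],
)

```text
clock: 22.8
tcp_pos: [0.5125, -0.1308, 0.2275]
eef_rot: [0.0, 0.723, 0.691, 0.0]
ft_force: [-0.1, -1.1, -0.4]
gripper_width: 0.699
gripper_force: 0.0
```

```bash
python3 - <<'E'
from h import *
c=env.capture("wrist");st=env.read_state();print(st["clock"],st["tcp_pos"],st["eef_rot"].round(3),st["q"].round(2))
np.savez("w5.npz",**{k:c[k] for k in c})
cv2.imwrite("pics/w5.png",cv2.resize(c["color"][0:150,240:430,::-1],(760,600),interpolation=cv2.INTER_CUBIC))
E
```

```text
22.85 [ 0.51247237 -0.13112629  0.22731509] [ 0.     0.723  0.691 -0.   ] [-0.35  0.26  0.64  1.84 -0.17  1.09  0.31]
```

View pics/w5.png

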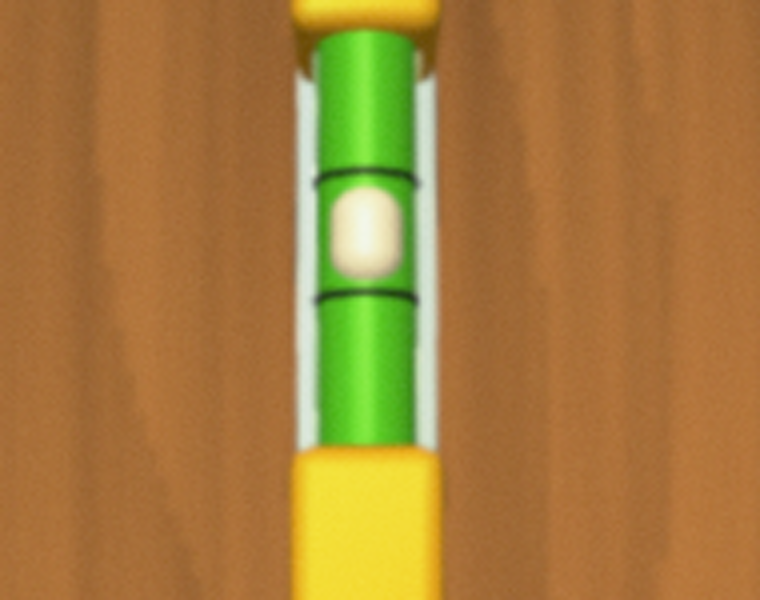

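Call:
arm_command(
  motion=[
    {"tx": 0.86, "ty": 0, "tz": 0, "rx": 0, "ry": 0, "rz": 0},
    {"tx": 0.86, "ty": 0, "tz": 0, "rx": 0, "ry": 0, "rz": 0},
    {"tx": 0, "ty": 0, "tz": 0, "rx": 0, "ry": 0, "rz": 0},
    {"tx": 0, "ty": 0, "tz": 0.6, "rx": 0, "ry": 0, "rz": 0},
    {"tx": 0, "ty": 0, "tz": 0.5, "rx": 0, "ry": 0, "rz": 0},
    {"tx": 0, "ty": 0, "tz": 0.25, "rx": 0, "ry": 0, "rz": 0},
    {"tx": 0, "ty": 0, "tz": 0.06, "rx": 0, "ry": 0, "rz": 0},
    {"tx": 0, "ty": 0, "tz": 0, "rx": 0, "ry": 0, "rz": 0},
    {"tx": 0, "ty": 0, "tz": 0, "rx": 0, "ry": 0, "rz": 0},
  ],
  grip=0,
)

```text
clock: 23.98
tcp_pos: [0.5159, -0.0615, 0.1711]
eef_rot: [0.0, 0.723, 0.691, 0.0]
ft_force: [0.5, 0.7, 0.3]
gripper_width: 0.004
gripper_force: 0.0
```

Call:
arm_command(
  motion=[
    {"tx": 0, "ty": 0, "tz": 0.03, "rx": 0, "ry": 0, "rz": 0},
    {"tx": 0, "ty": 0, "tz": 0.03, "rx": 0, "ry": 0, "rz": 0},
    {"tx": 0, "ty": 0, "tz": 0, "rx": 0, "ry": 0, "rz": 0},
  ],
)

```text
clock: 24.35
tcp_pos: [0.5156, -0.0613, 0.168]
eef_rot: [0.0, 0.723, 0.691, -0.0]
ft_force: [-0.1, 0.4, -0.1]
gripper_width: 0.006
gripper_force: 0.0
```

Call:
arm_command(
  motion=[
    {"tx": 0, "ty": 0, "tz": 0.03, "rx": 0, "ry": 0, "rz": 0},
    {"tx": 0, "ty": 0, "tz": 0.02, "rx": 0, "ry": 0, "rz": 0},
    {"tx": 0, "ty": 0, "tz": 0, "rx": 0, "ry": 0, "rz": 0},
    {"tx": 0, "ty": 0, "tz": 0, "rx": 0, "ry": 0, "rz": 0},
  ],
)

```text
clock: 24.85
tcp_pos: [0.5157, -0.0614, 0.1663]
eef_rot: [0.0, 0.723, 0.691, 0.0]
ft_force: [-2.6, 1.1, 6.2]
gripper_width: 0.004
gripper_force: 3.1
```

Call:
arm_command(
  motion=[
    {"tx": 0, "ty": 0, "tz": 0.02, "rx": 0, "ry": 0, "rz": 0},
    {"tx": 0, "ty": 0, "tz": 0, "rx": 0, "ry": 0, "rz": 0},
    {"tx": 0, "ty": 0, "tz": 0, "rx": 0, "ry": 0, "rz": 0},
  ],
)

```text
clock: 25.22
tcp_pos: [0.5161, -0.0614, 0.1663]
eef_rot: [0.0, 0.723, 0.691, 0.001]
ft_force: [-5.9, 0.8, 19.2]
gripper_width: 0.007
gripper_force: 9.3
```

Call:
arm_command(
  motion=[
    {"tx": 0, "ty": 0, "tz": -0.006, "rx": 0, "ry": 0, "rz": 0},
    {"tx": 0, "ty": 0, "tz": 0, "rx": 0, "ry": 0, "rz": 0},
    {"tx": 0, "ty": 0, "tz": 0, "rx": 0, "ry": 0, "rz": 0},
    {"tx": 0, "ty": 0, "tz": 0, "rx": 0, "ry": 0, "rz": 0},
    {"tx": 0, "ty": 0, "tz": 0, "rx": 0, "ry": 0, "rz": 0},
    {"tx": 0, "ty": 0, "tz": 0, "rx": 0, "ry": 0, "rz": 0},
    {"tx": 0, "ty": 0, "tz": 0, "rx": 0, "ry": 0, "rz": 0},
    {"tx": 0, "ty": 0, "tz": 0, "rx": 0, "ry": 0, "rz": 0},
    {"tx": 0, "ty": 0, "tz": 0, "rx": 0, "ry": 0, "rz": 0},
    {"tx": 0, "ty": 0, "tz": 0, "rx": 0, "ry": 0, "rz": 0},
    {"tx": 0, "ty": 0, "tz": 0, "rx": 0, "ry": 0, "rz": 0},
    {"tx": 0, "ty": 0, "tz": 0, "rx": 0, "ry": 0, "rz": 0},
  ],
)

```text
clock: 26.72
tcp_pos: [0.5159, -0.0614, 0.1663]
eef_rot: [0.0, 0.723, 0.691, 0.0]
ft_force: [-5.2, 1.0, 15.2]
gripper_width: 0.004
gripper_force: 7.5
```

```bash
python3 - <<'E'
from h import *
F=[]
c=env.capture("wrist")
for k in range(6): st=env.read_state();F.append(st["ft_force"].round(1).tolist()); env.capture("side")
print(F)
d=env.capture("side")
a=cv2.resize(c["color"][100:300,235:435,::-1],(600,600),interpolation=cv2.INTER_CUBIC)
b=cv2.resize(d["color"][190:310,270:310,::-1],(200,600),interpolation=cv2.INTER_CUBIC)
cv2.imwrite("pics/w6.png",np.hstack([a,b]))
E
```

```text
[[-4.0, 1.0, 14.3], [-4.3, 1.4, 15.1], [-4.2, 0.9, 15.4], [-4.4, 1.1, 15.1], [-4.0, 0.7, 14.8], [-3.7, 1.2, 15.1]]
```

View pics/w6.png

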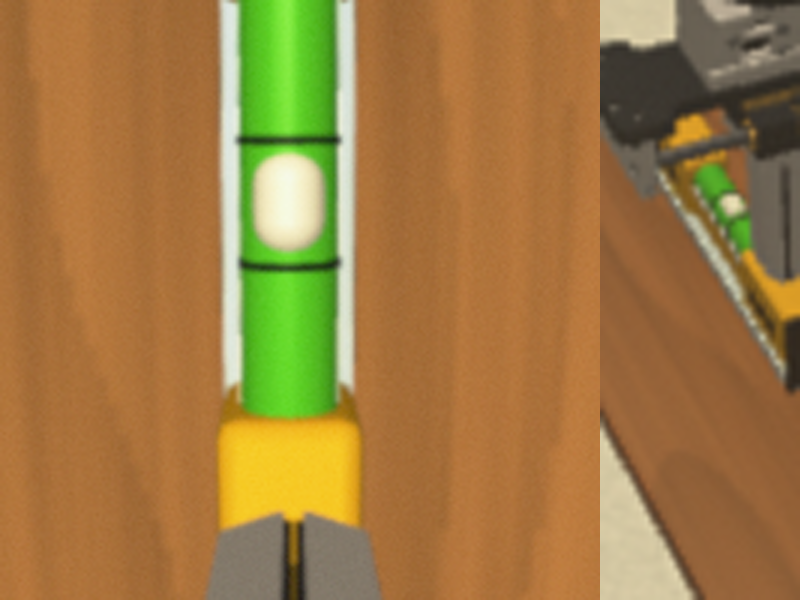

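The bubble runs from row 152 to row 251, centred at 201.5. The rings are at 139 and 264, so it sits in the middle while the tool presses with a steady 15 N.

```bash
python3 -c "
from plant import env
print(env.close_job())"
```

```text
the job is handed in; nothing more can be done
None
```

The job is handed in at about 27 s: the level stands lengthwise on the board with the bubble in the middle and a steady push of about 15 N on it; the judge's verdict was not shown.

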